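# Close the tube transport box

## Robot

A 6-joint arm with a two-finger parallel gripper is mounted at the origin on the work surface. World frame = base frame: x ahead of the robot, y to its left, z up, the work surface at z = 0. Lengths are in m, angles in degrees, forces in N, time in s.
With the tool pointing down it reaches from about 0.325 to 0.775 m from the base axis. Payload 5.5 kg.
Tool frame: the origin (TCP) lies at the very end of the fingers, on their centre line; the grasp point (between the pads) lies 19 mm behind it; z points along the fingers, y is the direction in which the jaws open and shut (so a half turn about z gives the same grasp; the last joint's range is limited). The gripper opens to 85 mm and grips with 20 to 120 N. Pads are 22 mm wide; open, the fingers measure 114 mm over their backs; the gripper's body (76 mm by 85 mm) begins 54 mm behind the grasp point. The pads swing forward as they close: fully open they stand 13 mm farther back than shut.
Start: joints at [-77.332, 5.22, 70.514, -0, 104.267, -3.249], TCP at [0.165, -0.577, 0.231] pointing down, gripper open.
Joint ranges: [-164.24, 164.24], [-49.07, 125.15], [9.68, 141.18], [-86.29, 266.29], [3.28, 154.24], [-151.56, 151.56]. Speed limits (degrees/s): [147.25, 147.25, 172.46, 180, 180, 180].

## Interface

Orientations are given as a 3x3 rotation matrix whose columns are the frame's x, y, z axes.
In Python, from rig import * gives the robot as it stands.
- The arm moves only by the shell command python3 -m jog 'ROWS'. ROWS is a JSON object of lists of equal length, an entry for each row: "xyz": the shift along the tool's x, y, z in mm, a list of three; "roll": the turn about the tool's z in degrees; "jaw": the opening, from 0 (shut) to 1 (fully open). A call has 1 to 8 rows; each row shifts and turns the commanded pose from where the row before left it, along the tool's axes as they then stand; what a row does not reach is not made up. A row lasts 1/10 s, in which the tool goes at most 50 mm and 8.59 degrees, less where a joint would pass 70% of its speed; a pose out of reach is approached as far as the arm can. A call is refused whole if a number of a shift passes 50 or a number of a turn 8.59, either way. A call with a gripper value outside its range is refused whole. The fingers move at their own pace and stop on an object; the grip force is fixed at half the most. Time passes only in rows, so rows that do not move let the fingers close. It gives the time, the measured TCP pose, the force and the opening at its end, in the units of the state.
- get_state(): the state, without advancing time (a new reading comes with each control period).
- camera(name): name is "side" or "top"; returns (picture, depth): 384x512x3 uint8, red, green, blue; 384x512 float32, m along the optical axis (not along the pixel's ray), 0 where there is no reading.
- get_calibration(name): a dict with "mtx" (3x3 intrinsics, pixels), "world_from_camera" (4x4, takes a point from camera to world coordinates). Camera axes: x right, y up, looking along -z (the intrinsics and any distortion apply to the point x, -y, -z); pixel columns grow to the right and rows downward; lengths in m; the calibration is good to about 2 mm. A picture is of the moment at which its call begins. get_calibration takes no time and is no camera call.
- sign_off(): hands the job in, once; it reports no verdict.
The state is a dict: "clock": time; "q": joint angles; "joint_velocities": joint speeds; "joint_efforts": joint torques, N m; "ee_pos": TCP position; "orientation": TCP orientation; "ft_force": force on the tool from outside, world axes, zero at the start; "ft_torque": the same for the moment, N m; "grip_width": finger opening in m.
Only numpy, scipy, OpenCV 4.12 (cv2) and the standard library are available. Lean on these libraries where they do the work, as an engineer would, in place of code of your own. Each camera call takes 0.05 s, during which the arm holds its last target. There are 200 camera calls.

## Task

Get the insulated tube box ready for transport: with the fingertips, push the upright hold-down flap all the way down over the tube rack, and only then push the hinged cover fully shut over it, without slamming it. Nothing is to be picked up: the box and the beaker, bottle and jar around it stay standing where they are.

Things in the scene. Friction and masses are not known exactly. Their poses are not given: they have to be found in the camera images.
- crate: White insulated box, loose on the bench, 3 kg: 180 (own x) by 170 (own y) by 105 mm high, walls 12 mm, open at the top, a tube rack inside whose caps reach 85 mm high. Origin: centre of the underside; z up. The cover hinges on its +x rim (away from the robot), the flap inside its +y wall. Turned by up to 0.6 rad either way.
- cover (a joint): Cover angle in rad: 0 = shut flat on the rim, grows as it opens, stop at 1.9; starts at 1.35 to 1.7 (about upright). Stiff hinge (friction 0.38 Nm): it stays where it is left, has no latch or spring, and needs about 3 N at its free edge. It jams on the flap at about 0.88 if the flap is still upright.
- cover_hinge (a point): Centre of the cover's hinge line, which runs along the box's y: in the box frame at x +90, y 0, z +105.5 mm. Turns with the cover: own -x points to the free edge, own z is the outward normal (up when shut). The cover is a white slab 180 (from the hinge) by 170 by 16 mm, underside in the hinge plane, outer face at +16 mm.
- cover_edge (a point): Middle of the cover's free edge, on its outer face (top face when shut), 180 mm from the hinge. A small tab, 12 mm long, 50 mm wide and 8 mm thick, stands out beyond this edge.
- flap (a joint): Flap hinge angle in rad: 0 = folded down level over the rack, grows as it stands up, stop at 1.65; starts at 1.25 to 1.6 (about upright). Stiff hinge (friction about 0.10 Nm): it stays where it is left; needs about 1 N at its free edge.
- flap_hinge (a point): Centre of the flap's hinge line, which runs along the box's x: in the box frame at x -30, y +66, z +92 mm (13 mm below the rim). Turns with the flap: own -y points to the free edge, own z is the normal of the face to push (towards box +y when upright, up when folded). The flap is a metal plate 60 (along the hinge) by 130 by 5 mm, its middle plane on the hinge line.
- flap_edge (a point): Middle of the flap's free edge, 130 mm from the hinge, in the plate's middle plane. Folded down it lies at box y -64 mm, z 92 mm.
- beaker: Bystander: open glass beaker, 68 mm across, 85 mm high, beside the box on its -y side. Origin: centre of the underside.
- bottle: Bystander: white capped bottle, 54 mm across, 120 mm high, beside the box on its -y side. Origin: centre of the underside.
- jar: Bystander: small amber jar with a black cap, 44 mm across, 60 mm high, beside the box on its +y side. Origin: centre of the underside.

How it is judged:
By the outcome, as a careful person would: the job done as asked, in the order asked, and still so for the second after the job is handed in, with the robot touching nothing.
It also fails if it takes over 45 s, if anything falls off the work surface, if the arm or the gripper's body presses on something with over 40 N, if the wrist force passes 120 N, or if a joint passes its speed limit or range.

## Working session

There is one attempt and no reset: what is moved stays moved. The work goes in short steps, Python scripts to look and compute and a shell command to move; the robot and the scene stay as the last step left them, time stands still between calls to the robot, and variables do not carry over. Pictures are saved under pics/ and viewed, about 8 in all and at most 12, crops included, and the job is handed in when it is done.

```bash
mkdir -p pics; python3 - <<'E'
from rig import *
import cv2, numpy as np
for n in("side","top"):
    p,d=camera(n); cv2.imwrite(f"pics/{n}0.png",p[:,:,::-1]); np.save(f"{n}0.npy",d); c=get_calibration(n); print(n,np.round(c["mtx"],1).tolist(),np.round(c["world_from_camera"],3).tolist(), [k for k in c], (d>0).mean())
a=cv2.imread("pics/side0.png");b=cv2.imread("pics/top0.png")
s=get_state();print(s)
E
```

```text
side [[390.2, 0.0, 255.1], [0.0, 390.2, 192.1], [0.0, 0.0, 1.0]] [[-0.63, -0.629, 0.456, 0.911], [0.777, -0.52, 0.355, 0.359], [0.014, 0.578, 0.816, 0.788], [0.0, 0.0, 0.0, 1.0]] ['mtx', 'world_from_camera'] 0.9958445231119791
top [[395.5, 0.0, 252.0], [0.0, 395.5, 190.6], [0.0, 0.0, 1.0]] [[-0.004, 0.981, -0.194, 0.366], [-1.0, -0.001, 0.016, 0.074], [0.015, 0.194, 0.981, 0.985], [0.0, 0.0, 0.0, 1.0]] ['mtx', 'world_from_camera'] 0.9958597819010416
{'clock': 0.1, 'q': array([-7.73334811e+01,  5.26202044e+00,  7.05781088e+01,  2.88929342e-03,
        1.04265341e+02, -3.24712424e+00]), 'joint_velocities': array([-0.0022182 , -0.14860891, -0.23791798,  0.00812976,  0.00099081,
        0.05073547]), 'joint_efforts': array([ 2.94229292e-03, -4.60215747e+01, -4.19220293e+01, -1.41461492e-04,
        1.06534181e-02,  1.08972313e-05]), 'ee_pos': array([ 0.16448687, -0.57674809,  0.23019938]), 'orientation': array([[ 9.61672680e-01,  2.74199798e-01, -3.55960811e-04],
       [ 2.74199986e-01, -9.61670995e-01,  1.80671979e-03],
       [ 1.53085013e-04, -1.83507751e-03, -9.99998305e-01]]), 'ft_force': array([ 0.03772203, -0.04491674, -0.36641638]), 'ft_torque': array([-0.01419264, -0.00443385, -0.01257778]), 'grip_width': 0.08545368802677816}
```

View pics/side0.png

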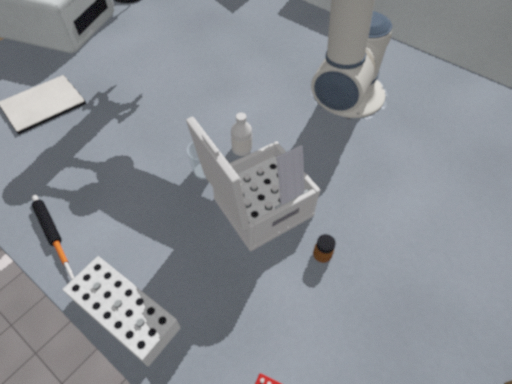

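View pics/top0.png

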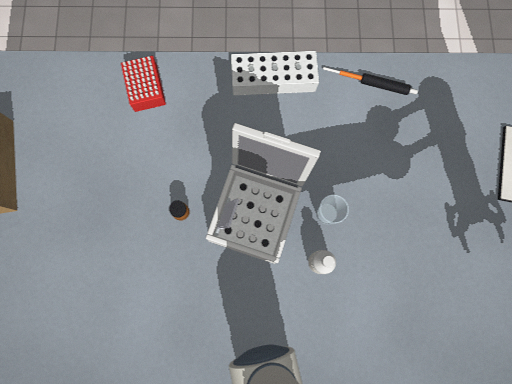

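Side view: the box is at about (265,190), with its cover on the left standing about upright, the flap a thin plate at (291,175), the jar at (323,248), and the bottle and beaker at (241,135) and (197,150). In the top view the box spans (208–318, 126–262), with the flap at (228,212). Next I measure these from both depth views.

```bash
cat > h.py <<'E'
from rig import *
import cv2, numpy as np
def cloud(n,d):
    c=get_calibration(n);K=c["mtx"];T=np.array(c["world_from_camera"])
    v,u=np.mgrid[:384,:512]
    P=np.stack([(u-K[0,2])/K[0,0]*d,-(v-K[1,2])/K[1,1]*d,-d,np.ones_like(d)],-1)@T.T
    P=P[...,:3]; P[d<=0]=np.nan; return P
def box(yaw,o): # world->box
    c,s=np.cos(yaw),np.sin(yaw);R=np.array([[c,-s,0],[s,c,0],[0,0,1]]);return R
E
python3 - <<'E'
from h import *
np.set_printoptions(precision=4,suppress=True)
C={n:cloud(n,np.load(n+"0.npy")) for n in("top","side")}
def show(n,u,v): print(n,(u,v),C[n][v,u])
for n,u,v in [("top",180,209),("top",322,262),("top",250,205),("side",291,160),("side",325,242)]: show(n,u,v)
for n in C: print(n,"table z",np.nanmedian(C[n][250:300,380:450,2]))
# rim ring
pts=[]
for n in C:
    P=C[n].reshape(-1,3); m=(np.abs(P[:,2]-.104)<.006)&(P[:,0]>.2)&(P[:,0]<.6)&(abs(P[:,1]-.06)<.15)
    r=cv2.minAreaRect((P[m][:,:2]*1000).astype(np.float32)); print(n,m.sum(),r)
# cover: points above .13 beyond ; flap
for n in C:
    P=C[n].reshape(-1,3); m=(P[:,2]>.13)&(P[:,0]>.25)&(P[:,0]<.75)&(abs(P[:,1]-.06)<.2)
    Q=P[m]; np.save(n+"Q.npy",Q); print(n,len(Q),Q.min(0),Q.max(0))
P=C["top"]
for v in range(165,265,8): print(v,[f"{1000*P[v,u,0]:.0f},{1000*P[v,u,1]:.0f},{1000*P[v,u,2]:.0f}" for u in range(206,312,10)])
E
```

```text
top (180, 209) [0.5051 0.2294 0.0592]
top (322, 262) [ 0.38   -0.0902  0.1195]
top (250, 205) [0.5121 0.0645 0.0741]
side (291, 160) [0.4757 0.1078 0.1977]
side (325, 242) [0.5092 0.2361 0.058 ]
top table z -0.0008726740824642198
side table z -0.0017890963344952548
top 1635 ((491.845947265625, 56.98926544189453), (169.9281768798828, 181.4616241455078), 71.4039306640625)
side 1013 ((405.9109191894531, 37.243377685546875), (406.8749084472656, 237.04075622558594), 12.111330032348633)
top 3432 [ 0.4459 -0.0615  0.1301] [0.6345 0.1322 0.2972]
side 3102 [ 0.4467 -0.0602  0.13  ] [0.6355 0.1331 0.2956]
165 ['628,176,-2', '628,151,-2', '628,125,-0', '599,97,108', '593,74,130', '588,52,152', '584,31,165', '578,11,186', '575,-8,201', '571,-27,216', '566,-44,232']
173 ['606,176,2', '607,150,1', '607,125,-0', '587,97,82', '582,74,103', '581,51,108', '577,29,121', '573,8,140', '568,-12,159', '563,-31,179', '560,-50,192']
181 ['586,176,0', '586,150,0', '563,119,104', '571,97,68', '570,74,70', '571,50,65', '563,28,101', '562,5,107', '561,-17,111', '556,-37,133', '586,-79,1']
189 ['566,175,-2', '565
[... 807 characters left out ...]
457,74,69', '457,51,69', '456,28,73', '456,4,70', '453,-15,105', '464,-51,-3', '463,-76,-0']
237 ['435,162,106', '435,140,106', '438,120,73', '438,97,71', '438,74,72', '438,51,71', '438,28,74', '438,5,73', '444,-26,-2', '444,-51,-3', '444,-76,-3']
245 ['424,173,-0', '424,148,0', '418,118,106', '418,96,106', '420,74,72', '420,51,72', '420,28,69', '420,4,60', '424,-25,1', '424,-50,-1', '424,-75,-1']
253 ['405,172,2', '405,148,-1', '405,123,-1', '404,98,2', '402,74,66', '400,52,105', '402,28,60', '400,8,106', '404,-25,-4', '404,-49,2', '404,-74,1']
261 ['385,172,-1', '385,147,-2', '385,123,2', '385,98,-2', '385,74,1', '385,49,1', '385,25,-0', '383,8,103', '385,-24,2', '385,-49,-1', '385,-74,0']
```

```bash
python3 - <<'E'
from h import *
np.set_printoptions(precision=1,suppress=True)
R=box(np.radians(-18.6),0); o=np.array([.4918,.0570,0])
for n in("top","side"):
    B=(np.load(n+"Q.npy")-o)@R*1000
    f=B[(B[:,0]<15)&(B[:,1]>0)]; c=B[B[:,0]>20]
    print(n,"flap",len(f),f.min(0),f.max(0),"cover",len(c),c.min(0),c.max(0))
    for nm,q,a in(("flap",f,1),("cover",c,0)):
        for lo in range(130,300,20):
            s=q[(q[:,2]>lo)&(q[:,2]<lo+20)]
            if len(s)>5: print(nm,lo,"z",s[:,2].mean(),np.percentile(s[:,a],[5,50,95]))
C=cloud("top",np.load("top0.npy"));
s=get_state();print((s["ee_pos"]-o)@R*1000)
for n,xy in(("jar",[505,229+4,0]),("bottle",[380,-90,0])):print(n,(np.array(xy)/1000-o)@R*1000)
E
```

```text
top flap 284 [-60.9  32.9 130.6] [ -1.8  61.6 221.8] cover 3148 [ 89.2 -85.3 130.1] [124.3  84.5 297.2]
flap 130 z 139.56904367919333 [54.6 57.5 59.9]
flap 150 z 160.37999180621503 [49.5 52.4 55.7]
flap 170 z 180.56853412633774 [44.9 47.4 50.6]
flap 190 z 201.0876964023431 [40.2 42.3 45.6]
flap 210 z 216.79228764741782 [33.4 36.1 39.4]
cover 130 z 140.3118924160457 [90.4 92.  93.7]
cover 150 z 160.21827433273847 [92.8 94.2 96.1]
cover 170 z 180.124230271987 [95.  96.4 98.4]
cover 190 z 200.1709436120224 [ 97.   98.6 100.5]
cover 210 z 220.3771374219569 [ 99.4 100.8 102.7]
cover 230 z 240.01539462439567 [101.7 103.  104.9]
cover 250 z 260.7855120784578 [103.7 105.4 107.7]
cover 270 z 280.76747405823284 [107.5 112.  122.6]
cover 290 z 294.15469902571937 [113.7 116.8 121.1]
side flap 925 [-60.1  33.  130.4] [ -0.1  61.7 218.9] cover 2177 [ 94.2 -83.8 130. ] [124.7  86.2 295.6]
flap 130 z 140.48441736634277 [53.8 57.  60.7]
flap 150 z 160.38725882188785 [49.1 52.3 55.4]
flap 170 z 180.05923275182747 [44.2 47.4 51. ]
flap 190 z 200.1866968845036 [39.4 42.4 46. ]
flap 210 z 214.43302709576977 [33.8 38.2 40.5]
cover 130 z 140.0819789596122 [ 98.  108.6 110. ]
cover 150 z 159.90695947810536 [ 99.9 110.9 112.2]
cover 170 z 180.01321418554056 [102.7 113.1 114.3]
cover 190 z 200.10310027982587 [104.3 115.2 116.5]
cover 210 z 220.02364556866587 [106.7 117.4 118.8]
cover 230 z 240.08328605097284 [108.4 119.6 120.9]
cover 250 z 259.94399493504227 [110.8 121.9 123.2]
cover 270 z 280.2563299534407 [109.9 119.6 124. ]
cover 290 z 293.2063220414696 [114.9 118.3 121.5]
[-108.1 -705.   230.2]
jar [-43.6 171.    0. ]
bottle [ -59.1 -175.     0. ]
```

Two views agree: box at (0.492, 0.057) with yaw −18.6°, flap at about 1.33 rad, cover at about 1.68 rad. Heights and sizes match the text. I first align the tool with the box, fingers shut.

```bash
cat > st.py <<'E'
from h import *
np.set_printoptions(precision=1,suppress=True)
R=box(np.radians(-18.6),0); o=np.array([.4918,.0570,0]); s=get_state()
print("t",s["clock"],"box",(s["ee_pos"]-o)@R*1000,"xaxis in box",R.T@s["orientation"][:,0]*100,"F",s["ft_force"]@R)
E
python3 -m jog '{"xyz":[[0,0,-10],[0,0,-10],[0,0,-10],[0,0,-10],[0,0,-10]],"roll":[6.9,6.9,6.9,6.9,6.9],"jaw":[0,0,0,0,0]}'; python3 st.py
```

```text
clock: 0.6
ee_pos: [0.1645, -0.5769, 0.281]
orientation: [[0.946, -0.323, -0.0], [-0.323, -0.946, 0.001], [-0.001, -0.001, -1.0]]
ft_force: [0.1, 0.2, 0.2]
grip_width: 0.0125
t 0.6 box [-108.  -705.2  281. ] xaxis in box [100.   -0.5  -0.1] F [0.  0.3 0.2]
```

```bash
python3 -m jog '{"xyz":[[5,-49,0],[5,-49,0],[5,-49,0],[5,-49,0],[5,-49,0],[5,-49,0],[5,-49,0],[5,-49,0]],"roll":[0,0,0,0,0,0,0,0],"jaw":[0,0,0,0,0,0,0,0]}'; python3 st.py
python3 -m jog '{"xyz":[[4,-49,0],[4,-49,0],[4,-49,0],[4,-49,0],[4,-49,0],[4,-49,0],[4,-49,0],[4,-49,0]],"roll":[0,0,0,0,0,0,0,0],"jaw":[0,0,0,0,0,0,0,0]}'; python3 st.py
```

```text
clock: 1.4
ee_pos: [0.3276, -0.2163, 0.281]
orientation: [[0.948, -0.319, 0.0], [-0.319, -0.948, 0.0], [0.0, -0.0, -1.0]]
ft_force: [0.8, -0.7, -0.2]
grip_width: 0.0001
t 1.4 box [ -68.5 -311.4  281. ] xaxis in box [100.  -0.   0.] F [ 1.  -0.5 -0.2]
clock: 2.2
ee_pos: [0.4829, 0.1454, 0.2809]
orientation: [[0.948, -0.318, -0.0], [-0.318, -0.948, -0.0], [-0.0, 0.0, -1.0]]
ft_force: [0.4, -0.8, 0.9]
grip_width: -0.0002
t 2.2 box [-36.6  80.9 280.9] xaxis in box [100.    0.1  -0. ] F [ 0.7 -0.6  0.9]
```

```bash
python3 -m jog '{"xyz":[[0,0,30],[0,0,30],[0,0,30],[0,8,0],[0,8,0],[0,8,0]],"roll":[0,0,0,0,0,0],"jaw":[0,0,0,0,0,0]}'; python3 st.py; python3 - <<'E'
import numpy as np
# tip corner path, half width w: contact at lower edge on face r from 105; positions of TCP (y+w)
for w in (10,15):
  for r in (105,):
    for t in np.arange(1.3,-.01,-.1): print(w,round(t,2),round(66-r*np.cos(t)+2.5*np.sin(t)+w,1),round(92+r*np.sin(t)+2.5*np.cos(t),1))
E
```

```text
clock: 2.8
ee_pos: [0.4754, 0.1196, 0.1936]
orientation: [[0.948, -0.319, 0.003], [-0.319, -0.948, 0.0], [0.003, -0.001, -1.0]]
ft_force: [-0.9, 0.1, 0.9]
grip_width: 0.0002
t 2.8 box [-35.5  54.1 193.6] xaxis in box [100.   -0.    0.3] F [-0.9 -0.2  0.9]
10 1.3 50.3 193.8
10 1.2 40.3 190.8
10 1.1 30.6 186.7
10 1.0 21.4 181.7
10 0.9 12.7 175.8
10 0.8 4.6 169.1
10 0.7 -2.7 161.6
10 0.6 -9.2 153.4
10 0.5 -14.9 144.5
10 0.4 -19.7 135.2
10 0.3 -23.6 125.4
10 0.2 -26.4 115.3
10 0.1 -28.2 105.0
10 -0.0 -29.0 94.5
15 1.3 55.3 193.8
15 1.2 45.3 190.8
15 1.1 35.6 186.7
15 1.0 26.4 181.7
15 0.9 17.7 175.8
15 0.8 9.6 169.1
15 0.7 2.3 161.6
15 0.6 -4.2 153.4
15 0.5 -9.9 144.5
15 0.4 -14.7 135.2
15 0.3 -18.6 125.4
15 0.2 -21.4 115.3
15 0.1 -23.2 105.0
15 -0.0 -24.0 94.5
```

```bash
python3 - <<'E'
from h import *
p,d=camera("side"); cv2.imwrite("pics/s1.png",cv2.resize(p[60:310,130:400,::-1],None,fx=2.2,fy=2.2))
E
```

```text
(no output)
```

View pics/s1.png

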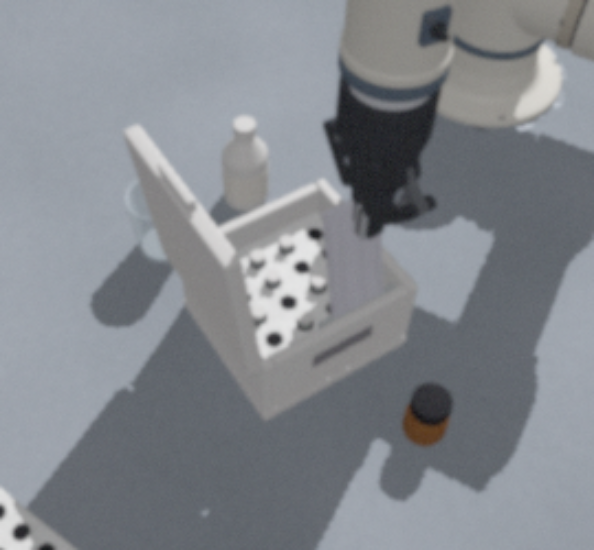

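The fingertips (366,230 in the crop) stand against the +y face of the flap, well clear of the cover, with the bystanders untouched. Now I fold the flap along its arc.

```bash
python3 -m jog '{"xyz":[[0,8,0],[0,8,1],[0,10,3],[0,9,5],[0,8,6],[0,8,7],[0,8,8],[0,6,8]],"roll":[0,0,0,0,0,0,0,0],"jaw":[0,0,0,0,0,0,0,0]}'; python3 st.py
```

```text
clock: 3.65
ee_pos: [0.4539, 0.058, 0.1524]
orientation: [[0.948, -0.319, -0.0], [-0.319, -0.948, -0.0], [-0.0, 0.0, -1.0]]
ft_force: [0.5, 0.0, 1.4]
grip_width: 0.0001
t 3.65 box [-36.2 -11.1 152.4] xaxis in box [100.  -0.  -0.] F [0.5 0.2 1.4]
```

```bash
python3 -m jog '{"xyz":[[0,5,9],[0,5,9],[0,4,10],[0,3,10],[0,1,8],[0,0,5],[0,0,3],[0,0,2]],"roll":[0,0,0,0,0,0,0,0],"jaw":[0,0,0,0,0,0,0,0]}'; python3 st.py
```

```text
clock: 4.45
ee_pos: [0.4485, 0.0419, 0.0971]
orientation: [[0.948, -0.318, -0.0], [-0.318, -0.948, 0.0], [-0.0, -0.0, -1.0]]
ft_force: [-0.5, -0.2, 0.1]
grip_width: -0.0003
t 4.45 box [-36.2 -28.1  97.1] xaxis in box [100.    0.1  -0. ] F [-0.4 -0.3  0.1]
```

```bash
for i in 1 2; do :; done; python3 -m jog '{"xyz":[[0,0,1],[0,0,1],[0,0,1]],"roll":[0,0,0],"jaw":[0,0,0]}'; python3 - <<'E'
from h import *
p,d=camera("side"); cv2.imwrite("pics/s2.png",cv2.resize(p[60:310,130:400,::-1],None,fx=2.2,fy=2.2))
E
```

```text
clock: 4.75
ee_pos: [0.4487, 0.0418, 0.0945]
orientation: [[0.948, -0.319, 0.001], [-0.319, -0.948, 0.0], [0.0, -0.0, -1.0]]
ft_force: [-0.1, 0.3, 2.5]
grip_width: -0.0001
```

View pics/s2.png

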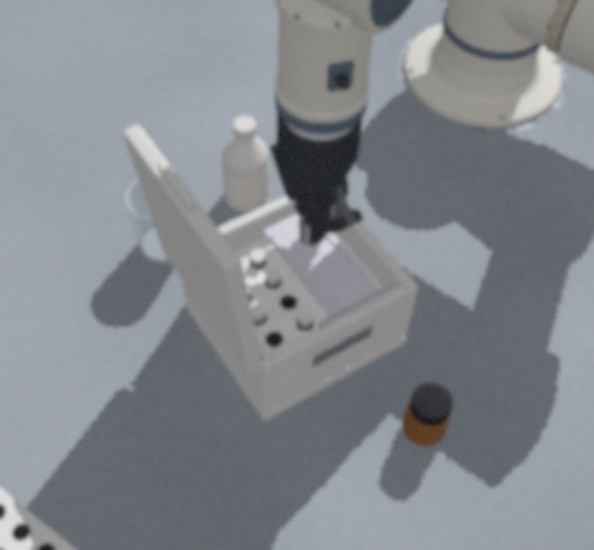

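The flap is lying over the rack, with the fingertips on it at (310,240 in the crop), and the force is starting to rise. I press on until there is a firm reaction at the stop.

```bash
python3 -m jog '{"xyz":[[0,0,1],[0,0,1],[0,0,0]],"roll":[0,0,0],"jaw":[0,0,0]}'
```

```text
clock: 5.1
ee_pos: [0.4488, 0.0418, 0.0943]
orientation: [[0.948, -0.319, 0.002], [-0.319, -0.948, 0.0], [0.001, -0.001, -1.0]]
ft_force: [-4.8, 0.9, 9.2]
grip_width: 0.0001
```

```bash
python3 -m jog '{"xyz":[[0,0,-5],[0,0,-30],[0,-4,-40],[0,-5,-40],[0,-5,-40],[0,-5,-40],[0,-5,-40],[0,-4,0]],"roll":[0,0,0,0,0,0,0,0],"jaw":[0,0,0,0,0,0,0,0]}'; python3 st.py
python3 -m jog '{"xyz":[[30,0,0],[40,0,0],[40,0,0],[40,0,0],[40,0,0],[0,0,0]],"roll":[0,0,0,0,0,0],"jaw":[0,0,0,0,0,0]}'; python3 st.py
python3 - <<'E'
from st import *
for n in("side","top"):
    p,d=camera(n); B=(cloud(n,d)-o)@R*1000
    m=(abs(B[...,0]+30)<22)&(B[...,1]>-60)&(B[...,1]<60)&(B[...,2]>60)&(B[...,2]<240)
    for lo in(-60,-30,0,30):
        q=B[m&(B[...,1]>lo)&(B[...,1]<lo+30)]; print(n,"flap y",lo,len(q),np.percentile(q[:,2],[5,50,95]))
    if n=="side": cv2.imwrite("pics/s3.png",cv2.resize(p[60:310,130:400,::-1],None,fx=2.2,fy=2.2))
E
```

```text
clock: 5.9
ee_pos: [0.4586, 0.0686, 0.3338]
orientation: [[0.948, -0.319, 0.01], [-0.319, -0.948, 0.001], [0.009, -0.004, -1.0]]
ft_force: [0.3, 0.1, 1.2]
grip_width: 0.0001
t 5.9 box [-35.2   0.4 333.8] xaxis in box [100.    0.    0.9] F [0.2 0.2 1.2]
clock: 6.5
ee_pos: [0.6412, 0.0058, 0.3195]
orientation: [[0.947, -0.321, -0.009], [-0.321, -0.947, -0.0], [-0.009, 0.003, -1.0]]
ft_force: [0.1, 0.5, -1.3]
grip_width: -0.0002
t 6.5 box [157.9  -0.8 319.5] xaxis in box [100.   -0.2  -0.9] F [-0.   0.5 -1.3]
t 6.5 box [157.9  -0.8 319.5] xaxis in box [100.   -0.2  -0.9] F [-0.   0.5 -1.3]
side flap y -60 192 [90.  92.3 94.5]
side flap y -30 205 [90.1 92.5 94.6]
side flap y 0 214 [90.  92.5 94.5]
side flap y 30 216 [90.8 92.5 94.6]Traceback (most recent call last):
  File "<stdin>", line 6, in <module>
    return _quantile_unchecked(
        a, q, axis, out, overwrite_input, method, keepdims, weights)
    return _ureduce(a,
                    func=_quantile_ureduce_func,
    ...<5 lines>...
                    overwrite_input=overwrite_input,
                    method=method)
    r = func(a, **kwargs)
    result = _quantile(arr,
                       quantiles=q,
    ...<2 lines>...
                       out=out,
                       weights=wgt)
    slices_having_nans = np.isnan(arr[-1, ...])
                                  ~~~^^^^^^^^^
IndexError: index -1 is out of bounds for axis 0 with size 0
```

View pics/s3.png

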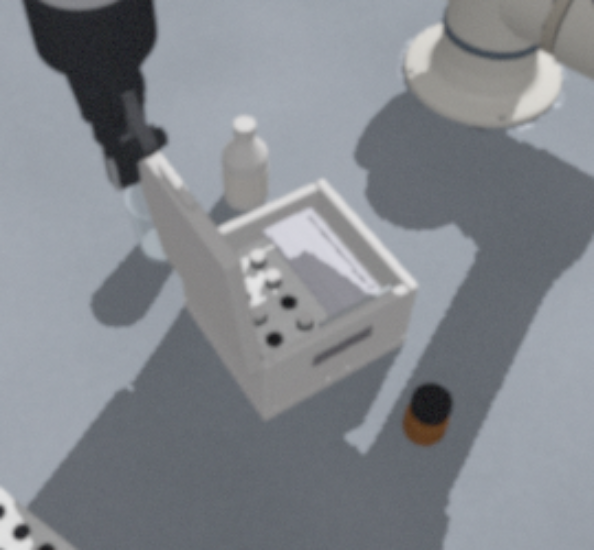

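Both the picture and the depth (z 92.5 throughout) show the flap level and fully down. The fingers now stand behind the cover, which has not moved. I compute the cover arc next.

```bash
python3 -m jog '{"xyz":[[0,0,25],[0,0,25],[0,0,15],[0,0,0]],"roll":[0,0,0,0],"jaw":[0,0,0,0]}'; python3 st.py; python3 - <<'E'
import numpy as np
t=np.r_[1.68:0.3:-.06,.3:-.001:-.03]; r=150
x=90-r*np.cos(t)+16*np.sin(t)+11; z=105.5+r*np.sin(t)+16*np.cos(t)
for a in zip(t.round(2),x.round(),z.round()): print(*a,end=' | ')
E
```

```text
clock: 7.0
ee_pos: [0.6358, 0.0084, 0.2607]
orientation: [[0.948, -0.318, -0.003], [-0.318, -0.948, 0.0], [-0.003, 0.001, -1.0]]
ft_force: [-0.9, -0.2, 0.6]
grip_width: 0.0002
t 7.0 box [152.   -0.2 260.7] xaxis in box [100.    0.1  -0.3] F [-0.8 -0.4  0.6]
1.68 133.0 253.0 | 1.62 124.0 255.0 | 1.56 115.0 256.0 | 1.5 106.0 256.0 | 1.44 97.0 256.0 | 1.38 88.0 256.0 | 1.32 79.0 255.0 | 1.26 70.0 253.0 | 1.2 62.0 251.0 | 1.14 53.0 248.0 | 1.08 44.0 245.0 | 1.02 36.0 242.0 | 0.96 28.0 238.0 | 0.9 20.0 233.0 | 0.84 13.0 228.0 | 0.78 6.0 222.0 | 0.72 -1.0 216.0 | 0.66 -8.0 210.0 | 0.6 -14.0 203.0 | 0.54 -19.0 196.0 | 0.48 -25.0 189.0 | 0.42 -29.0 181.0 | 0.36 -34.0 173.0 | 0.3 -38.0 165.0 | 0.27 -39.0 161.0 | 0.24 -41.0 157.0 | 0.21 -42.0 152.0 | 0.18 -44.0 148.0 | 0.15 -45.0 144.0 | 0.12 -46.0 139.0 | 0.09 -47.0 135.0 | 0.06 -48.0 130.0 | 0.03 -48.0 126.0 | 0.0 -49.0 122.0 |
```

```bash
python3 -m jog '{"xyz":[[-7,0,1],[-7,0,1],[-7,0,1],[-7,0,1],[-8,0,1],[-8,0,0],[-8,0,0],[-8,0,0]],"roll":[0,0,0,0,0,0,0,0],"jaw":[0,0,0,0,0,0,0,0]}'; python3 st.py
```

```text
clock: 7.8
ee_pos: [0.5801, 0.0271, 0.2575]
orientation: [[0.948, -0.319, 0.0], [-0.319, -0.948, -0.0], [0.0, -0.0, -1.0]]
ft_force: [2.0, 0.0, 1.6]
grip_width: -0.0002
t 7.8 box [ 93.2  -0.2 257.5] xaxis in box [100.   0.   0.] F [1.9 0.7 1.6]
```

```bash
python3 -m jog '{"xyz":[[-8,0,0],[-8,0,1],[-8,0,1],[-8,0,2],[-8,0,2],[-8,0,3],[-8,0,3],[-8,0,3]],"roll":[0,0,0,0,0,0,0,0],"jaw":[0,0,0,0,0,0,0,0]}'; python3 st.py
```

```text
clock: 8.6
ee_pos: [0.5193, 0.0474, 0.2419]
orientation: [[0.948, -0.319, -0.0], [-0.319, -0.948, -0.0], [-0.0, 0.0, -1.0]]
ft_force: [2.3, -0.7, -1.0]
grip_width: -0.0
t 8.6 box [ 29.1  -0.3 241.9] xaxis in box [100.   0.  -0.] F [ 2.4  0.1 -1. ]
```

```bash
python3 -m jog '{"xyz":[[-8,0,6],[-8,0,6],[-7,0,6],[-7,0,7],[-7,0,7],[-6,0,7],[-6,0,7],[-5,0,7]],"roll":[0,0,0,0,0,0,0,0],"jaw":[0,0,0,0,0,0,0,0]}'; python3 st.py
```

```text
clock: 9.4
ee_pos: [0.4683, 0.0647, 0.1885]
orientation: [[0.948, -0.319, -0.0], [-0.319, -0.948, 0.0], [-0.0, 0.0, -1.0]]
ft_force: [-0.4, 0.8, 2.7]
grip_width: -0.0
t 9.4 box [-24.7  -0.3 188.5] xaxis in box [100.   0.  -0.] F [-0.6  0.6  2.7]
```

```bash
python3 - <<'E'
from st import *
p,d=camera("side"); B=(cloud("side",d)-o)@R*1000
q=B[(B[...,1]>50)&(B[...,1]<80)&(B[...,2]>112)&(B[...,0]>-110)&(B[...,0]<90)]
print(len(q),q.min(0),q.max(0)); 
f=np.polyfit(q[:,0],q[:,2],1);print("angle",-np.arctan(f[0]),f)
cv2.imwrite("pics/s4.png",cv2.resize(p[60:310,130:400,::-1],None,fx=2.2,fy=2.2))
E
```

```text
t 9.4 box [-24.7  -0.3 188.5] xaxis in box [100.   0.  -0.] F [-0.6  0.6  2.7]
2336 [-65.   50.  120.2] [ 90.   80.  540.5]
angle 1.161672502018242 [ -2.3 318.7]
```

View pics/s4.png

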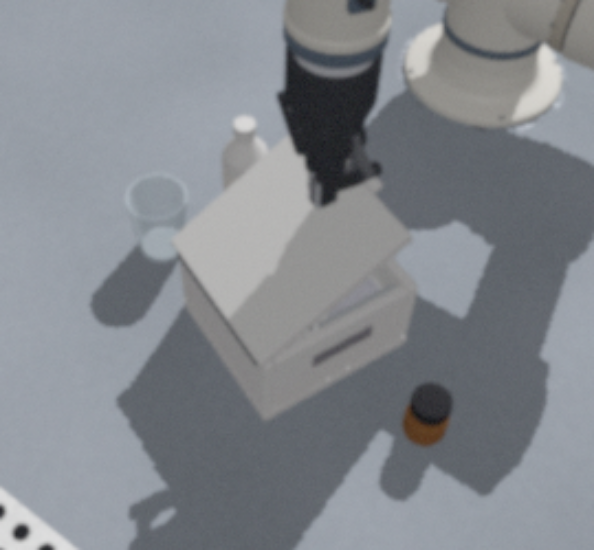

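The cover is about 0.45 rad open, with the fingertips at (322,200 in the crop) on its outer face. The box, bottle, beaker and jar have not moved. I close the rest more slowly.

```bash
python3 -m jog '{"xyz":[[-4,0,7],[-4,0,7],[-3,0,6],[-2,0,5],[-2,0,5],[-2,0,5],[-2,0,4],[-1,0,4]],"roll":[0,0,0,0,0,0,0,0],"jaw":[0,0,0,0,0,0,0,0]}'; python3 st.py
```

```text
clock: 10.25
ee_pos: [0.4498, 0.0708, 0.146]
orientation: [[0.948, -0.319, 0.0], [-0.319, -0.948, -0.0], [0.0, 0.0, -1.0]]
ft_force: [-0.8, 1.2, 1.2]
grip_width: -0.0002
t 10.25 box [-44.2  -0.3 146. ] xaxis in box [100.   0.   0.] F [-1.1  0.9  1.2]
```

```bash
python3 -m jog '{"xyz":[[-1,0,3],[-1,0,3],[0,0,3],[0,0,3],[0,0,2],[0,0,2],[0,0,2],[0,0,2]],"roll":[0,0,0,0,0,0,0,0],"jaw":[0,0,0,0,0,0,0,0]}'; python3 st.py
```

```text
clock: 11.05
ee_pos: [0.448, 0.0715, 0.1262]
orientation: [[0.948, -0.319, -0.0], [-0.319, -0.948, 0.0], [-0.0, -0.0, -1.0]]
ft_force: [-0.9, 0.1, 0.8]
grip_width: -0.0002
t 11.05 box [-46.1  -0.2 126.2] xaxis in box [100.   0.  -0.] F [-0.9 -0.2  0.8]
```

```bash
python3 -m jog '{"xyz":[[0,0,1],[0,0,1],[0,0,1],[0,0,1],[0,0,1],[0,0,1]],"roll":[0,0,0,0,0,0],"jaw":[0,0,0,0,0,0]}'; python3 st.py
```

```text
clock: 11.65
ee_pos: [0.448, 0.0715, 0.1214]
orientation: [[0.948, -0.319, 0.001], [-0.319, -0.948, 0.0], [0.001, -0.0, -1.0]]
ft_force: [-4.7, 0.5, 10.9]
grip_width: 0.0
t 11.65 box [-46.1  -0.2 121.4] xaxis in box [100.    0.    0.1] F [-4.6 -1.  10.9]
```

It stops at z 121.4 (121.5 expected when shut) with an 11 N reaction, so the cover is fully shut. I lift off gently and check.

```bash
python3 -m jog '{"xyz":[[0,0,-2],[0,0,-5],[0,0,-20],[0,0,-40],[-30,0,-40],[-40,0,-40],[0,-40,0],[0,0,0]],"roll":[0,0,0,0,0,0,0,0],"jaw":[0,0,0,0,0,0,0,0]}'; python3 -m jog '{"xyz":[[0,50,0],[0,50,0],[0,50,0],[0,50,0],[0,50,0],[0,50,0],[0,0,0],[0,0,0]],"roll":[0,0,0,0,0,0,0,0],"jaw":[0,0,0,0,0,0,0,0]}'; python3 - <<'E'
from st import *
im=[]
for n in("side","top"):
    p,d=camera(n); B=(cloud(n,d)-o)@R*1000; W=cloud(n,d)
    m=(abs(B[...,0])<80)&(abs(B[...,1])<75)&(B[...,2]>60)&(B[...,2]<170); q=B[m]
    A=np.c_[q[:,0],q[:,1],np.ones(len(q))]; f=np.linalg.lstsq(A,q[:,2],rcond=None)[0]
    print(n,len(q),"plane slope x,y (mrad)",f[:2]*1000,"z",f[2],np.percentile(q[:,2],[2,98]))
    g=(np.abs(B[...,2]-119)<7)&(abs(B[...,0])<125)&(abs(B[...,1])<110); print(cv2.minAreaRect((W[g][:,:2]*1000).astype(np.float32)))
    im.append(p[:,:,::-1])
cv2.imwrite("pics/fin.png",cv2.resize(np.hstack(im),None,fx=.78,fy=.78))
E
```

```text
clock: 12.45
ee_pos: [0.3992, 0.1329, 0.2647]
orientation: [[0.949, -0.315, 0.005], [-0.315, -0.949, 0.002], [0.004, -0.004, -1.0]]
ft_force: [-0.2, 0.1, -1.4]
grip_width: -0.0
clock: 13.25
ee_pos: [0.3023, -0.1555, 0.2619]
orientation: [[0.946, -0.324, -0.001], [-0.324, -0.946, 0.001], [-0.002, -0.001, -1.0]]
ft_force: [0.1, 1.0, -0.6]
grip_width: -0.0002
t 13.25 box [-111.8 -261.9  261.9] xaxis in box [100.   -0.5  -0.2] F [-0.3  1.  -0.6]
side 4061 plane slope x,y (mrad) [0.7 1.4] z 119.49226494354717 [117.1 121.9]
((485.8396911621094, 60.18506622314453), (171.54884338378906, 193.3319854736328), 70.91954803466797)
top 4871 plane slope x,y (mrad) [-0.5  1. ] z 120.9068001683957 [117.8 124. ]
((485.6106262207031, 59.118568420410156), (170.16262817382812, 192.187744140625), 71.38847351074219)
```

View pics/fin.png

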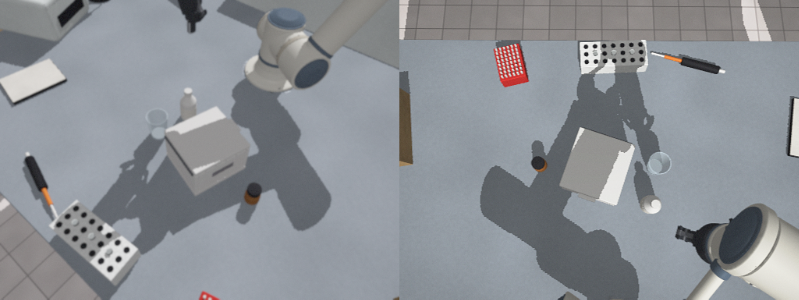

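The final picture shows the cover shut flat, the beaker, bottle and jar standing where they were, and the arm clear.

```bash
python3 -c "
from rig import *
print(sign_off())"
```

```text
the job is handed in; nothing more can be done
None
```

The box is ready for transport and handed in: I pushed the flap down over the rack first, then pushed the cover shut slowly. The clock read about 13 s at hand-in.

- **Flap:** it stopped at the expected height with a 9 N reaction. After I lifted off, the side camera showed it level at z 92.5 mm along its whole length. The top camera could not confirm this because it had no usable flap points, probably because the arm was in the way.
- **Cover:** at the stop, the fingertips were at z 121.4 mm (121.5 expected when shut) with an 11 N reaction. After I lifted off, both cameras showed it level to within about 1.5 mrad. They put the top face at 119.5 mm (side) and 120.9 mm (top), slightly low but within the 2 mm calibration.
- **Box and surroundings:** the box position matches the first measurement to about 1 mm. The beaker, bottle and jar are standing where they were, judged from the pictures only. The robot was touching nothing at hand-in.
- **Failed check:** my depth check of the cover angle partway through closing was spoiled by the arm in view. I went by the fingertip position and the picture instead.

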